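Prop the germination chest open

ROBOT

A 7-joint arm with a two-finger parallel gripper is mounted at the origin on the work surface. World frame = base frame: x ahead of the robot, y to its left, z up, the work surface at z = 0. Lengths are in m, angles in degrees, forces in N, time in s.
With the tool pointing down it reaches from about 0.4 to 0.9 m from the base axis. Payload 5.5 kg.
Tool frame: the origin (TCP) lies at the very end of the fingers, on their centre line; the grasp point (between the pads) lies 19 mm behind it; z points along the fingers, y is the line along which they close (so a half turn about z gives the same grasp; the last joint's range is limited). The gripper opens to 85 mm and grips with 20 to 120 N. Pads are 22 mm wide; open, the fingers measure 114 mm over their backs; the gripper's body (76 mm by 85 mm) begins 54 mm behind the grasp point. The pads swing forward as they close: fully open they stand 13 mm farther back than shut.
Start: joints at [-48.919, 28.699, -24.465, 88.831, 12.651, 65.22, -12.049], TCP at [0.285, 0.584, 0.231] pointing down, gripper open.
Joint ranges: [-164.97, 164.97], [-17.58, 116.51], [-87.97, 89.64], [11.32, 138.91], [-80.73, 260.73], [10.89, 115.49], [-147.41, 147.41]. Speed limits (degrees/s): [147.25, 147.25, 180, 180, 180, 180, 180].

INTERFACE

Orientations are given as a 3x3 rotation matrix whose columns are the frame's x, y, z axes.
In Python, from cell import bot gives the robot as it stands.
- The arm moves only by the tool arm_command, never from a script. Its argument "commands" is a list of rows, each a list of 7 numbers: the turn, a rotation vector about the tool's x, y, z in units of 90 degrees (1.0 is 90 degrees), then the shift along the tool's x, y, z in units of 0.15 m (1.0 is 0.15 m), then the closure in counts, from 0 (fully open) to 255 (shut). A call has 1 to 8 rows; each row is the pose to reach, as a shift and turn from the pose commanded when the call began, along the tool's axes at that moment; what a row does not reach only later rows make up. A row lasts 1/12 s, in which the tool goes at most 41.7 mm and 7.16 degrees, less where a joint would pass 70% of its speed; a pose out of reach is approached as far as the arm can. A call with a number of a shift or a turn outside -1 to 1 is refused whole. A call with a gripper value outside its range is refused whole. The fingers move at their own pace and stop on an object; the grip force is fixed at half the most. Time passes only in rows, so rows that repeat a pose let the fingers close. It gives the time, the measured TCP pose, the force, the opening and the grip force at its end, in the units of the state.
- bot.get_state(): the state, without advancing time (a new reading comes with each control period).
- bot.get_image(name): name is "scene" or "top" or "wrist"; returns (picture, depth): 480x640x3 uint8, red, green, blue; 480x640 float32, m along the optical axis (not along the pixel's ray), 0 where there is no reading.
- bot.camera_info(name): a dict with "camera_matrix" (3x3 intrinsics, pixels), "position" and "orientation" of the camera in the world. Camera axes: x right, y up, looking along -z (the intrinsics and any distortion apply to the point x, -y, -z); pixel columns grow to the right and rows downward; lengths in m; the calibration is good to about 2 mm. A picture is of the moment at which its call begins: read the wrist's pose just before it. camera_info takes no time and is no camera call; for the wrist camera it gives the pose at the moment of the call.
- bot.hand_in(): hands the job in; it is judged then, once.
The state is a dict: "time_s": time; "qpos": joint angles; "qvel": joint speeds; "tau": joint torques, N m; "tool_pos": TCP position; "tool_rot": TCP orientation; "force": force on the tool from outside, world axes, zero at the start; "wrist_torque": the same for the moment, N m; "grip_width": finger opening in m; "grip_force": force on a finger pad.
Only numpy, scipy, OpenCV 4.12 (cv2) and the standard library are available. Lean on these libraries where they do the work, as an engineer would, in place of code of your own. Each camera call takes 0.05 s, during which the arm holds its last target. There are 200 camera calls.

TASK

Open the germination chest for airing: take the prop rod by its red ball, swing it up out of its clip so that its tip lifts the clear lid, and bring the tip over the ramp into the slot of the orange saddle under the lid, then let go so that the rod alone holds the lid up. Feel for the stop behind the slot and do not force the tip against it (16 N is too much), and leave the pots, jars and other things around the chest standing where they are.

Things in the scene. Friction and masses are not known exactly. Their poses are not given: they have to be found in the camera images.
- chest: Green germination tub, 260 (x) x 400 (y) x 120 mm high, fixed to the table. Origin: centre of its underside; x points from its front (prop side, facing the robot) to its back (hinge side), y to its left, z up. Two grey posts at its ends (y +-195, x -90 mm) reach 217 mm high.
- lid_edge (a point): Middle of the front edge of the clear lid's underside. The lid (300 x 420 x 5 mm, 0.21 to 0.38 kg, damped hinge, aluminium frame) is hinged along chest y at chest point (130, 0, 130) mm; this edge is 300 mm from the hinge. Resting ajar on its posts it slopes 0.40 rad up to the front, edge 247 mm high; nothing but the prop keeps it higher. Propped in the slot the edge stands 305 to 340 mm high.
- prop (a joint): Steel prop rod, 10 mm thick, 200 mm from pivot to centre of tip. 0 rad: lying in its clip along the tub's front rim, pointing to chest -y; grows as it swings up (limit 1.27). At value q it points along (sin q sin 0.35, -cos q, sin q cos 0.35) in chest axes: the swing plane leans 0.35 rad towards the hinge. It swings easily and falls back if let go.
- prop_pivot (a point): Pivot of the prop rod, at chest point (-125, 110, 130) mm.
- prop_ball (a point): Centre of the red revolving ball grip, 26 mm across, on an 8 mm stem: 100 mm along the rod from the pivot and 50 mm off it to the front along (-cos 0.35, 0, sin 0.35) in chest axes. It spins on its stem, so a hand can follow its arc without turning. The lid's edge hangs 100 mm above and only 26 mm behind it: come from the front, fingers tilted some 30 degrees from vertical.
- prop_tip: Black ball at the rod's end, 14 mm across; origin at its centre. It slides with low friction: it meets the lid or the saddle's ramp at about 0.4 to 0.5 rad of swing, then slides towards chest +y as it lifts the lid, and meets the block behind the slot somewhere between 0.84 and 1.21 rad. Lifting takes up to 7 N at the red ball; the block is felt as a steep rise above that, and 1 N on the tip is 2 N at the ball.
- lid_middle (a point): Middle of the lid's underside. The orange saddle under the lid, 222 to 278 mm from the hinge, can sit anywhere on a 60 mm track: the middle of its slot is at chest y -25 to 35 mm, not reported. Coming from chest -y the tip climbs a ramp 42 mm long, 13 mm high, crosses a 4 mm crest and drops 10 mm into the slot, 22 mm wide; a 22 mm high block beyond stops it. Let go, it rolls back to the crest's wall and stays.
- pot_a: Bystander: small terracotta pot, 62 mm across, 55 mm high, on the table in front of the chest. Origin: centre of its underside.
- pot_b: Bystander: second such pot in front of the chest.
- bowl: Bystander: white bowl, 100 mm across, 50 mm high. Origin: centre of its underside.
- jar: Bystander: amber jar, 60 mm across, 90 mm high. Origin: centre of its underside.
- flask: Bystander: white bottle with a blue cap, 60 mm across, 150 mm high. Origin: centre of its underside.
- tin: Bystander: blue tin, 70 mm across, 80 mm high. Origin: centre of its underside.
- spatula: Bystander: spatula lying on the table, 200 mm long.

How it is judged (in metres and radians):
On the way:
1. the rod has been swung up out of its clip and lifts the lid (value of joint prop above 0.6 rad and height (world z) of lid_edge above 0.26 m), for 0.2 s.
At the end, for the whole second after the job is handed in: The prop stands in the saddle's slot (above 0.75 rad, at rest) and alone holds the lid up: its front edge stays above 290 mm (height (world z) of lid_edge above 0.29 m and value of joint prop above 0.75 rad and velocity of joint prop between -0.05 and 0.05 rad/s); the robot touches nothing.
It fails at once if the rod's tip was forced (more than 16 N) (contact force between prop_tip and anything else above 16 N).
It fails at once if a bystander was pushed away or knocked over (distance of any of pot_a, pot_b, bowl, jar, flask, tin, spatula from where it was at the start of the episode above 0.03 m or angle between any of pot_a, pot_b, bowl, jar, flask, tin's own z axis and vertical above 0.5 rad).
It also fails if it takes over 64 s, if anything falls off the work surface, if the arm or the gripper's body presses on something with over 40 N, if the wrist force passes 120 N, or if a joint passes its speed limit or range.

## Working session

There is one attempt and no reset: what is moved stays moved. The work goes in short steps, Python scripts to look and compute and a tool call to move; the robot and the scene stay as the last step left them, time stands still between calls to the robot, and variables do not carry over. Pictures are saved under pics/ and viewed, at most 10 in all, crops included, and the job is handed in when it is done.

Besides the shell and the picture viewer there is one more tool, called after "Emit:" as name([rows], argument=value, ...), one row to a line, values as JSON. arm_command: Moves the arm, as the interface text tells. Shifts and turns lie within -1 to 1; 1 stands for 0.15 m of shift or 90 degrees of turn. Its arguments: {"type":"object","properties":{"commands":{"type":"array","items":{"type":"array","items":{"type":"number"}}}},"required":["commands"]}

```bash
ls; mkdir -p pics; python3 - <<'E'
from cell import bot
import cv2,numpy as np
for n in ["scene","top"]:
    im,d=bot.get_image(n); c=bot.camera_info(n)
    np.savez(f"{n}.npz",im=im,d=d,K=c["camera_matrix"],p=c["position"],R=c["orientation"])
    cv2.imwrite(f"pics/{n}.png",im[:,:,::-1]); print(n,c)
s=bot.get_state();print(s)
E
```

```text
pics
scene {'camera_matrix': array([[611.19296309,   0.        , 310.5096031 ],
       [  0.        , 611.19296309, 241.86641859],
       [  0.        ,   0.        ,   1.        ]]), 'position': array([ 1.37205273, -0.47706653,  1.55644882]), 'orientation': array([[ 0.49958057, -0.71396327,  0.49058711],
       [ 0.86626194,  0.40972704, -0.28585663],
       [ 0.00308433,  0.56778535,  0.82317087]])}
top {'camera_matrix': array([[561.78723312,   0.        , 320.42531272],
       [  0.        , 561.78723312, 238.40115359],
       [  0.        ,   0.        ,   1.        ]]), 'position': array([ 0.44638958, -0.00320132,  1.52749301]), 'orientation': array([[ 0.00602845,  0.99710441, -0.07580541],
       [-0.99998132,  0.00593478, -0.00146085],
       [-0.00100673,  0.07581281,  0.99712156]])}
{'time_s': 0.1, 'qpos': array([-48.91838083,  28.74847374, -24.45361216,  88.88761776,
        12.65034959,  65.21922135, -12.04945201]), 'qvel': array([ 0.08120803, -0.09208947, -0.03943898, -0.09311617,  0.03208499,
        0.04692431,  0.04668825]), 'tau': array([-1.02707581e-02, -5.70812130e+01, -5.83803892e+00, -2.81745493e+01,
        1.05203449e-02,  5.51908204e-03, -4.19499230e-06]), 'tool_pos': array([0.28471087, 0.58361354, 0.23034611]), 'tool_rot': array([[-8.98800533e-01,  4.38357046e-01, -8.38060363e-04],
       [ 4.38357843e-01,  8.98799155e-01, -1.57505746e-03],
       [ 6.28104104e-05, -1.78303282e-03, -9.99998408e-01]]), 'force': array([-0.40966261,  0.52854233, -0.61836514]), 'wrist_torque': array([-0.02062502,  0.0135017 ,  0.02777601]), 'grip_force': 0.0, 'grip_width': 0.08538595787058428}
```

View pics/top.png

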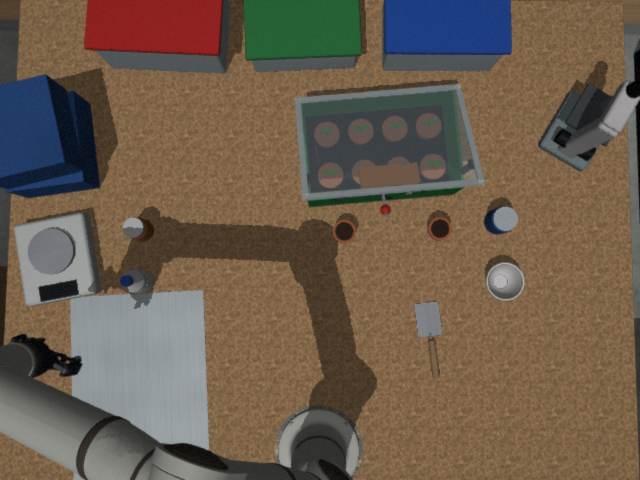

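View pics/scene.png

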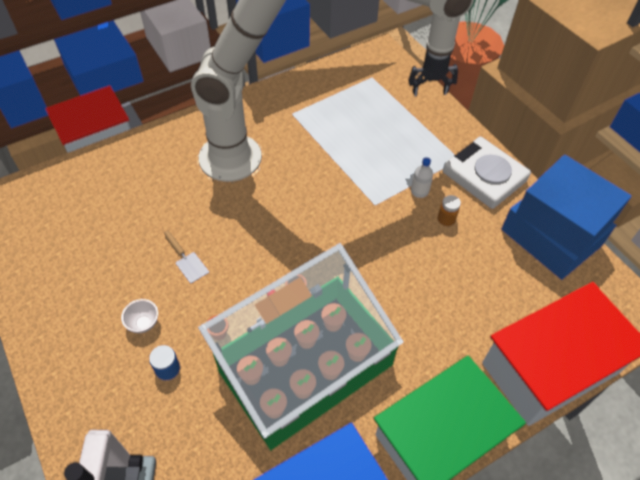

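The top view shows the chest with the lid's front edge from about (302,199) to (482,183), the red ball at (385,210) and the saddle at about (362–420, 163–188). The pots are at (344,231) and (439,229), and the spatula, bowl and tin are to the right. The scene view shows the arm parked at the left, clear of everything.

```bash
cat >h.py <<'E'
import numpy as np,cv2
class V:
    def __init__(s,n):
        z=np.load(n+".npz"); s.im,s.d,s.K,s.p,s.R=[z[k] for k in("im","d","K","p","R")]
    def ray(s,u,v):
        a=np.linalg.inv(s.K)@[u,v,1]; return s.R@(a*[1,-1,-1])
    def atz(s,u,v,z):
        r=s.ray(u,v); return s.p+r*(z-s.p[2])/r[2]
    def atd(s,u,v):
        return s.p+s.ray(u,v)*s.d[int(round(v)),int(round(u))]
    def proj(s,P):
        c=s.R.T@(np.asarray(P)-s.p); q=s.K@(c*[1,-1,-1]); return q[:2]/q[2]
E
python3 - <<'E'
from h import *
t=V("top"); np.set_printoptions(precision=4,suppress=True)
for n in("top","scene"):
    w=V(n); im=w.im.astype(int); m=((im[...,0]>130)&(im[...,1]<60)&(im[...,2]<60)).astype(np.uint8)
    k,l,st,ce=cv2.connectedComponentsWithStats(m)
    for i in range(1,k):
        if 8<st[i,4]<400: print(n,ce[i],st[i],w.atd(*ce[i]))
for u,v,z in[(302,199,.25),(482,183,.25),(297,97,.135),(461,87,.135)]: print(t.atz(u,v,z),t.atd(u,v))
for u,v in[(344,231),(439,229),(502,220),(505,281)]: print(t.atd(u,v),t.atz(u,v,.055))
cv2.imwrite("pics/c1.png",cv2.resize(t.im[75:245,285:495,::-1],None,fx=3.5,fy=3.5,interpolation=cv2.INTER_CUBIC))
E
```

```text
top [384.8148 209.8889] [382 208   7   5  27] [ 0.6211 -0.1584  0.1617]
[0.6339 0.0415 0.25  ] [0.6703 0.0501 0.0018]
[ 0.6733 -0.3717  0.25  ] [ 0.6721 -0.3697  0.2571]
[0.9113 0.0604 0.135 ] [0.9554 0.0664 0.0029]
[ 0.9396 -0.3555  0.135 ] [ 0.9854 -0.3882  0.0058]
[ 0.5783 -0.063   0.0539] [ 0.5782 -0.063   0.055 ]
[ 0.5847 -0.3123  0.0581] [ 0.585  -0.3129  0.055 ]
[ 0.6069 -0.4707  0.0809] [ 0.6098 -0.4791  0.055 ]
[ 0.4497 -0.5008  0.0035] [ 0.4496 -0.484   0.055 ]
```

View pics/c1.png

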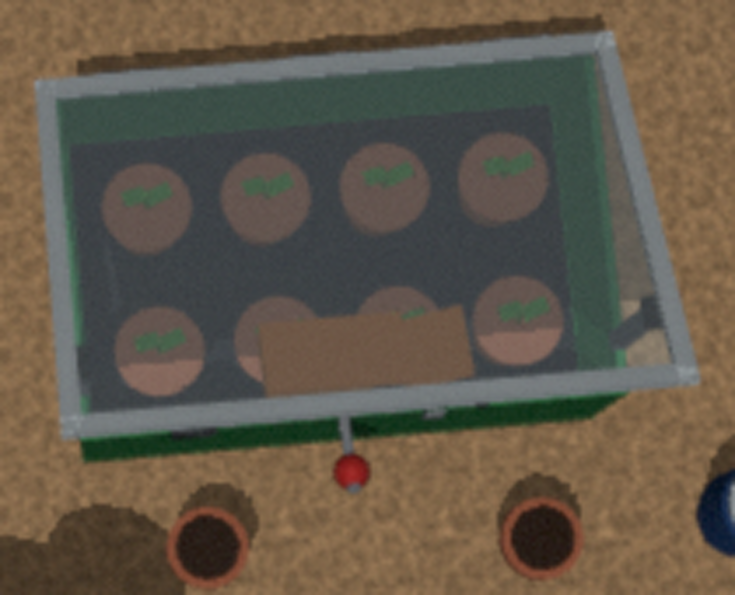

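The crop shows the lid frame's outer corners at crop (62,437), (698,382), (38,82) and (612,34). The ball is at (351,471) with its stem running back to the rod, and the saddle plate spans x 260–475.

```bash
cat >>h.py <<'E'
def chestR(a): return np.array([[np.cos(a),-np.sin(a),0],[np.sin(a),np.cos(a),0],[0,0,1]])
PIV=np.array([-.125,.110,.130])
def ball(q): return PIV+.1*np.array([np.sin(q)*np.sin(.35),-np.cos(q),np.sin(q)*np.cos(.35)])+.05*np.array([-np.cos(.35),0,np.sin(.35)])
E
python3 - <<'E'
from h import *
from scipy.optimize import least_squares
np.set_printoptions(precision=4,suppress=True)
t=V("top")
cr=np.array([(62,437),(698,382),(38,82),(612,34),(351,471)],float); px=(cr+.5)/3.5-.5+[285,75]
c,s=np.cos(.4),np.sin(.4)
def lid(r,y,h): return np.array([.13-r*c+h*s*0+ -h*s*-0 - h*s*-0,y,.13+r*s+h*c])+np.array([h*s*1,0,0])
P=[lid(.3,.21,.005),lid(.3,-.21,.005),lid(0,.21,.005),lid(0,-.21,.005),ball(0)]
w=np.array([1,1,1,1,2])[:,None]
f=lambda x:((np.array([t.proj(np.r_[x[:2],0]+chestR(x[2])@p) for p in P])-px)*w).ravel()
r=least_squares(f,[.77,-.16,-.09]); print(r.x,r.fun.reshape(-1,2))
x=r.x;np.save("chest.npy",x)
print("ball",np.r_[x[:2],0]+chestR(x[2])@ball(0), t.atz(*px[4],.147))
print("front",[ (np.r_[x[:2],0]+chestR(x[2])@ball(q)).round(4) for q in(.3,.6,.9,1.1)])
# saddle edges: in chest y
for u,v in[(262,395),(475,372),(470,308),(262,322)]:
    a=t.atz((u+.5)/3.5-.5+285,(v+.5)/3.5-.5+75,.225); print(chestR(x[2]).T@(a-np.r_[x[:2],0]))
E
```

```text
[ 0.7964 -0.155   0.0899] [[-0.2587 -0.5388]
 [ 0.4784 -0.062 ]
 [-0.7194 -0.1226]
 [ 0.1689 -0.0189]
 [ 0.1504  0.3816]]
ball [ 0.6242 -0.1605  0.1471] [ 0.6247 -0.1603  0.147 ]
front [array([ 0.6339, -0.1551,  0.1749]), array([ 0.6419, -0.1413,  0.2002]), array([ 0.6476, -0.1204,  0.2207]), array([ 0.6497, -0.1033,  0.2309])]
[-0.1247  0.0745  0.225 ]
[-0.1212 -0.069   0.225 ]
[-0.0777 -0.0699  0.225 ]
[-0.0755  0.07    0.225 ]
```

```bash
cat >>h.py <<'E'
from scipy.spatial.transform import Rotation as Ro
def goalR(tilt=30):
    x=np.load("chest.npy"); C=chestR(x[2]); a=np.radians(tilt)
    z=C@[np.sin(a),0,-np.cos(a)]; y=C@[0,1.,0]; return np.c_[np.cross(y,z),y,z]
def W(p): x=np.load("chest.npy"); return np.r_[x[:2],0]+chestR(x[2])@p
E
python3 - <<'E'
from h import *
from cell import bot
np.set_printoptions(precision=3,suppress=True)
s=bot.get_state();R=s["tool_rot"];p=s["tool_pos"]
G=goalR();b=W(ball(0))
for w in[(.30,.57,.34),(.38,.45,.34),(.43,.31,.34),(.47,.17,.34),(.49,.03,.34),(.50,-.10,.34),b+G[:,2]*(.019-.12)+[-.02,0,.03]]:
    w=np.array(w);print(w,R.T@(w-p)/.15);p=w
print(Ro.from_matrix(R.T@G).as_rotvec()/(np.pi/2)); print(G)
E
```

```text
[0.3  0.57 0.34] [-0.131 -0.038 -0.731]
[0.38 0.45 0.34] [-0.83  -0.485  0.001]
[0.43 0.31 0.34] [-0.709 -0.693  0.001]
[0.47 0.17 0.34] [-0.649 -0.722  0.001]
[0.49 0.03 0.34] [-0.529 -0.78   0.001]
[ 0.5  -0.1   0.34] [-0.44  -0.75   0.001]
[ 0.554 -0.165  0.265] [-0.513 -0.231  0.503]
[-0.092 -0.325 -0.338]
[[-0.863 -0.09   0.498]
 [-0.078  0.996  0.045]
 [-0.5    0.    -0.866]]
```

Emit:
arm_command([
  [0,0,0,-0.13,-0.04,-0.73,0],
  [0,0,0,-0.13,-0.04,-0.73,0],
  [0,0,0,-0.13,-0.04,-0.73,0],
  [0,0,0,-0.55,-0.28,-0.73,0],
  [0,0,0,-0.96,-0.52,-0.73,0],
  [0,0,0,-0.96,-0.52,-0.73,0],
  [0,0,0,-0.96,-0.52,-0.73,0],
  [0,0,0,-0.96,-0.52,-0.73,0],
])

```text
time_s: 0.77
tool_pos: [0.3852, 0.4451, 0.3404]
tool_rot: [[-0.895, 0.447, 0.002], [0.447, 0.895, -0.004], [-0.004, -0.002, -1.0]]
force: [0.1, 0.1, 0.3]
grip_width: 0.0854
grip_force: 0.0
```

Emit:
arm_command([
  [0,0,0,-0.2,-0.2,0,0],
  [0,0,0,-0.4,-0.4,0,0],
  [0,0,0,-0.6,-0.6,0,0],
  [0,0,0,-0.8,-0.8,0,0],
  [0,0,0,-1,-1,0,0],
  [0,0,0,-1,-1,0,0],
  [0,0,0,-1,-1,0,0],
])

```text
time_s: 1.35
tool_pos: [0.4503, 0.2475, 0.3406]
tool_rot: [[-0.896, 0.444, -0.0], [0.444, 0.896, -0.001], [-0.0, -0.001, -1.0]]
force: [-0.1, 1.1, -0.4]
grip_width: 0.0853
grip_force: 0.0
```

Emit:
arm_command([
  [0,0,0,-0.15,-0.2,0,0],
  [0,0,0,-0.3,-0.4,0,0],
  [0,0,0,-0.45,-0.6,0,0],
  [0,0,0,-0.6,-0.8,0,0],
  [0,0,0,-0.8,-1,0,0],
  [0,0,0,-0.8,-1,0,0],
  [0,0,0,-0.8,-1,0,0],
])

```text
time_s: 1.93
tool_pos: [0.4918, 0.0624, 0.3405]
tool_rot: [[-0.898, 0.441, -0.0], [0.441, 0.898, 0.0], [0.0, 0.0, -1.0]]
force: [0.6, 0.8, -0.5]
grip_width: 0.0856
grip_force: 0.0
```

Emit:
arm_command([
  [0,0,0,-0.1,-0.17,0,0],
  [0,0,0,-0.2,-0.34,0,0],
  [0,0,0,-0.3,-0.5,0,0],
  [0,0,0,-0.37,-0.67,0,0],
  [0,0,0,-0.37,-0.67,0,0],
])

```text
time_s: 2.35
tool_pos: [0.4971, -0.0549, 0.3405]
tool_rot: [[-0.897, 0.442, -0.001], [0.442, 0.897, -0.002], [-0.0, -0.002, -1.0]]
force: [-0.9, -1.7, -0.3]
grip_width: 0.0856
grip_force: 0.0
```

Emit:
arm_command([
  [-0.013,-0.046,-0.048,-0.1,-0.17,0,0],
  [-0.026,-0.093,-0.096,-0.2,-0.34,0,0],
  [-0.039,-0.14,-0.145,-0.3,-0.5,0,0],
  [-0.052,-0.186,-0.193,-0.37,-0.67,0,0],
  [-0.066,-0.232,-0.241,-0.37,-0.67,0,0],
  [-0.079,-0.279,-0.29,-0.37,-0.67,0,0],
  [-0.092,-0.325,-0.338,-0.37,-0.67,0,0],
  [-0.092,-0.325,-0.338,-0.37,-0.67,0,0],
])

```text
time_s: 3.02
tool_pos: [0.5015, -0.1643, 0.3394]
tool_rot: [[-0.862, -0.095, 0.498], [-0.08, 0.996, 0.05], [-0.501, 0.003, -0.866]]
force: [-1.1, 0.6, -0.3]
grip_width: 0.0853
grip_force: 0.0
```

```bash
cat >go.py <<'E'
# usage: go.py q back [dx dy dz]: shift to TCP that puts grasp point at ball(q), backed off along tool z
from h import *; import sys
from cell import bot
np.set_printoptions(precision=3,suppress=True)
s=bot.get_state();R=s["tool_rot"];p=s["tool_pos"];G=goalR()
a=[float(v) for v in sys.argv[1:]]
t=W(ball(a[0]))+G[:,2]*(.019-a[1])
print("p",p,"t",t,"shift",R.T@(t-p)/.15,"turn",Ro.from_matrix(R.T@G).as_rotvec()/(np.pi/2),"F",s["force"],"j",s["qpos"])
E
python3 go.py 0 .08
```

```text
p [ 0.501 -0.164  0.339] t [ 0.594 -0.163  0.2  ] shift [-0.066 -0.054  1.112] turn [0.003 0.001 0.002] F [-1.081  0.583 -0.34 ] j [ 13.968  -7.016  10.419 121.755 -20.854  40.583 132.956]
```

Emit:
arm_command([
  [0,0,0,-0.02,-0.02,0.2,0],
  [0,0,0,-0.04,-0.04,0.4,0],
  [0,0,0,-0.06,-0.05,0.6,0],
  [0,0,0,-0.07,-0.05,0.8,0],
  [0,0,0,-0.07,-0.05,1.0,0],
  [0,0,0,-0.07,-0.05,1.0,0],
  [0,0,0,-0.07,-0.05,1.0,0],
])

```text
time_s: 3.6
tool_pos: [0.5879, -0.1623, 0.2139]
tool_rot: [[-0.865, -0.093, 0.494], [-0.078, 0.996, 0.052], [-0.496, 0.006, -0.868]]
force: [0.8, -0.1, 0.8]
grip_width: 0.0856
grip_force: 0.0
```

```bash
python3 go.py 0 0; python3 - <<'E'
from h import *
from cell import bot
c=bot.camera_info("wrist"); im,d=bot.get_image("wrist"); s=bot.get_state()
np.savez("wrist.npz",im=im,d=d,K=c["camera_matrix"],p=c["position"],R=c["orientation"])
w=V("wrist"); q=w.proj(W(ball(0))); g=w.proj(s["tool_pos"]-.019*s["tool_rot"][:,2])
i=im.astype(int); m=((i[...,0]>100)&(i[...,1]<60)&(i[...,2]<60)).astype(np.uint8)
k,l,st,ce=cv2.connectedComponentsWithStats(m)
for j in range(1,k):
    if st[j,4]>40: print(ce[j],st[j],w.atd(*ce[j]), w.p)
print("pred",q,g,W(ball(0)))
cv2.circle(im,tuple(int(v) for v in q),4,(0,255,0),1); cv2.imwrite("pics/w1.png",im[:,:,::-1])
E
```

```text
p [ 0.588 -0.162  0.214] t [ 0.634 -0.16   0.131] shift [ 0.01  -0.014  0.633] turn [ 0.005 -0.003 -0.   ] F [ 0.765 -0.132  0.829] j [ 14.153  11.303   6.89  121.095 -35.808  24.76  145.622]
[318.08667529 244.82923674] [298 225  41  34 773] [ 0.61446557 -0.1624115   0.15518774] [ 0.4557811  -0.17583738  0.3013125 ]
[549.73489933 472.68791946] [525 463  48  17 298] [1.11201007 0.25011327 0.15878433] [ 0.4557811  -0.17583738  0.3013125 ]
pred [319.90270271 246.07041433] [319.88877154 335.19104459] [ 0.62421002 -0.16048253  0.14714489]
```

View pics/w1.png

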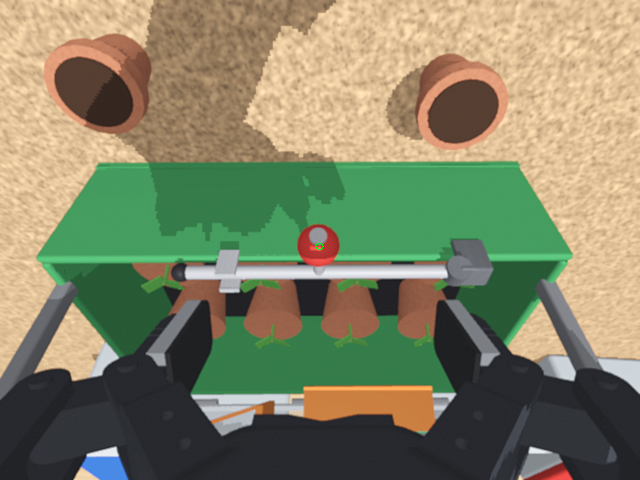

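The wrist view shows the ball at (318,245), 2 px from the prediction, with the rod in its clip and the pots off to both sides. Joint 7 is near its limit, so I'll roll the tool a little and half close the fingers.

Emit:
arm_command([
  [0,0,-0.06,0,0,0,90],
  [0,0,-0.12,0,0,0,90],
  [0,0,-0.18,0,0,0,90],
  [0,0,-0.18,0,0,0,90],
])

```text
time_s: 3.98
tool_pos: [0.5883, -0.1657, 0.2189]
tool_rot: [[-0.8, -0.33, 0.501], [-0.356, 0.933, 0.045], [-0.482, -0.142, -0.865]]
force: [-0.3, -0.2, -0.8]
grip_width: 0.0553
grip_force: 0.0
```

```bash
python3 go.py 0 0.03;python3 -c "
from cell import bot;print(bot.get_state()['grip_width'])"
```

```text
p [ 0.588 -0.166  0.219] t [ 0.619 -0.161  0.157] shift [0.026 0.022 0.462] turn [-0.     0.002  0.183] F [-0.265 -0.205 -0.814] j [ 44.356  12.486 -26.425 120.143 -18.227  22.025 146.751]
0.05530712671398451
```

Emit:
arm_command([
  [0,0,0.06,0,0,0,90],
  [0,0,0.12,0,0,0,90],
  [0,0,0.18,0,0,0,90],
  [0,0,0.18,0,0,0,90],
])

```text
time_s: 4.32
tool_pos: [0.5881, -0.1667, 0.2189]
tool_rot: [[-0.861, -0.086, 0.501], [-0.073, 0.996, 0.044], [-0.503, 0.001, -0.865]]
force: [-0.6, 0.5, -0.1]
grip_width: 0.055
grip_force: 0.0
```

```bash
python3 go.py 0 0.03
```

```text
p [ 0.588 -0.167  0.219] t [ 0.619 -0.161  0.157] shift [0.03  0.02  0.462] turn [-0.001  0.002 -0.003] F [-0.551  0.504 -0.107] j [ 40.669  12.067 -22.191 120.253 -20.927  22.275 132.502]
```

Emit:
arm_command([
  [0,0,0.06,0,0,0,90],
  [0,0,0.12,0,0,0,90],
  [0,0,0.18,0,0,0,90],
  [0,0,0.18,0,0,0,90],
])

```text
time_s: 4.65
tool_pos: [0.588, -0.1659, 0.2181]
tool_rot: [[-0.852, 0.154, 0.5], [0.204, 0.978, 0.046], [-0.482, 0.141, -0.865]]
force: [-0.1, 0.8, -0.4]
grip_width: 0.0551
grip_force: 0.0
```

```bash
python3 go.py 0 0.03
```

```text
p [ 0.588 -0.166  0.218] t [ 0.619 -0.161  0.157] shift [0.029 0.006 0.458] turn [ 0.001  0.001 -0.18 ] F [-0.104  0.769 -0.352] j [ 37.47   11.835 -18.678 120.376 -23.074  22.485 118.377]
```

Emit:
arm_command([
  [0,0,0,0.01,0,0.15,90],
  [0,0,0,0.02,0.005,0.3,90],
  [0,0,0,0.03,0.006,0.46,90],
  [0,0,0,0.03,0.006,0.46,90],
  [0,0,0,0.03,0.006,0.46,90],
])

```text
time_s: 5.07
tool_pos: [0.6179, -0.16, 0.154]
tool_rot: [[-0.855, 0.15, 0.497], [0.2, 0.979, 0.048], [-0.479, 0.141, -0.866]]
force: [0.4, 0.4, 0.1]
grip_width: 0.0553
grip_force: 0.0
```

```bash
python3 go.py 0 0
```

```text
p [ 0.618 -0.16   0.154] t [ 0.634 -0.16   0.131] shift [-0.015 -0.004  0.187] turn [ 0.002 -0.001 -0.178] F [0.412 0.413 0.096] j [ 34.812  20.489 -18.736 119.622 -22.363  14.378 118.347]
```

Emit:
arm_command([
  [0,0.02,0,-0.005,0,0.07,90],
  [0,0.04,0,-0.012,-0.002,0.14,90],
  [0,0.04,0,-0.015,-0.004,0.19,90],
  [0,0.04,0,-0.015,-0.004,0.19,90],
  [0,0.04,0,-0.015,-0.004,0.19,90],
])

```text
time_s: 5.48
tool_pos: [0.634, -0.1604, 0.1314]
tool_rot: [[-0.883, 0.153, 0.445], [0.199, 0.978, 0.06], [-0.426, 0.141, -0.894]]
force: [-0.4, 0.5, 0.3]
grip_width: 0.0552
grip_force: 0.0
```

```bash
sed -i 's/^t=W.*/t=W(ball(a[0]))+R[:,2]*(.019-a[1])/' go.py; python3 go.py 0 0
```

```text
p [ 0.634 -0.16   0.131] t [ 0.633 -0.159  0.13 ] shift [0.013 0.004 0.004] turn [ 0.007 -0.039 -0.179] F [-0.374  0.528  0.319] j [ 29.313  24.154 -13.657 115.588 -19.051  17.548 114.305]
```

Emit:
arm_command([
  [0,0,0,0.01,0.004,0.004,140],
  [0,0,0,0.01,0.004,0.004,180],
  [0,0,0,0.01,0.004,0.004,255],
  [0,0,0,0.01,0.004,0.004,255],
  [0,0,0,0.01,0.004,0.004,255],
  [0,0,0,0.01,0.004,0.004,255],
])

```text
time_s: 5.98
tool_pos: [0.6324, -0.1603, 0.1299]
tool_rot: [[-0.883, 0.155, 0.443], [0.201, 0.978, 0.059], [-0.424, 0.141, -0.894]]
force: [-7.2, -1.0, 5.9]
grip_width: 0.023
grip_force: 58.4
```

```bash
cat >st.py <<'E'
from h import *
from cell import bot
from scipy.optimize import minimize_scalar
np.set_printoptions(precision=4,suppress=True)
s=bot.get_state();R=s["tool_rot"];p=s["tool_pos"]
g=p-.019*R[:,2]
o=np.load("off.npy") if __import__("os").path.exists("off.npy") else np.zeros(3)
r=minimize_scalar(lambda q:np.linalg.norm(W(ball(q))+o-g),bounds=(-.1,1.3),method="bounded")
q=r.x; T=(W(ball(q+.01))-W(ball(q-.01)));T/=np.linalg.norm(T)
print("q",round(q,3),"dist mm",r.fun*1e3,"off",g-W(ball(q)),"F",s["force"],"Ftan(resist)",round(-s["force"]@T,2),"w",s["grip_width"],s["grip_force"],"j",s["qpos"].round(1))
for dq in(.05,.1,.15,.2,.3): 
    print(dq,"shift",(R.T@(W(ball(q+dq))-W(ball(q))-0*o)/.15).round(3))
E
python3 st.py
```

```text
q -0.004 dist mm 0.9600344136791928 off [-0.0001 -0.0009  0.0001] F [-7.2467 -0.9787  5.9201] Ftan(resist) -3.06 w 0.023016155965586507 58.409457206726074 j [ 29.3  24.2 -13.6 115.8 -19.1  17.4 114.3]
0.05 shift [-0.023  0.008 -0.023]
0.1 shift [-0.045  0.017 -0.046]
0.15 shift [-0.067  0.028 -0.068]
0.2 shift [-0.088  0.041 -0.091]
0.3 shift [-0.129  0.07  -0.135]
```

Emit:
arm_command([
  [0,0,0,-0.011,0.004,-0.011,255],
  [0,0,0,-0.023,0.008,-0.023,255],
  [0,0,0,-0.034,0.012,-0.034,255],
  [0,0,0,-0.045,0.017,-0.046,255],
  [0,0,0,-0.056,0.022,-0.057,255],
  [0,0,0,-0.067,0.028,-0.068,255],
  [0,0,0,-0.078,0.034,-0.08,255],
  [0,0,0,-0.088,0.041,-0.091,255],
])

```text
time_s: 6.65
tool_pos: [0.6386, -0.1578, 0.1478]
tool_rot: [[-0.883, 0.155, 0.442], [0.201, 0.978, 0.059], [-0.423, 0.141, -0.895]]
force: [-4.6, -2.5, 0.8]
grip_width: 0.023
grip_force: 58.8
```

```bash
python3 st.py; python3 - <<'E'
from h import *
from cell import bot
im,d=bot.get_image("wrist"); cv2.imwrite("pics/w2.png",im[:,:,::-1])
E
```

```text
q 0.187 dist mm 0.8411643887025785 off [-0.0002 -0.0008  0.0002] F [-4.5503 -2.5247  0.8149] Ftan(resist) 1.24 w 0.022977122881434168 58.80019783973694 j [ 27.7  22.8 -12.3 114.5 -18.3  19.9 112.5]
0.05 shift [-0.021  0.014 -0.022]
0.1 shift [-0.041  0.029 -0.044]
0.15 shift [-0.06   0.046 -0.066]
0.2 shift [-0.078  0.064 -0.087]
0.3 shift [-0.112  0.104 -0.128]
```

View pics/w2.png

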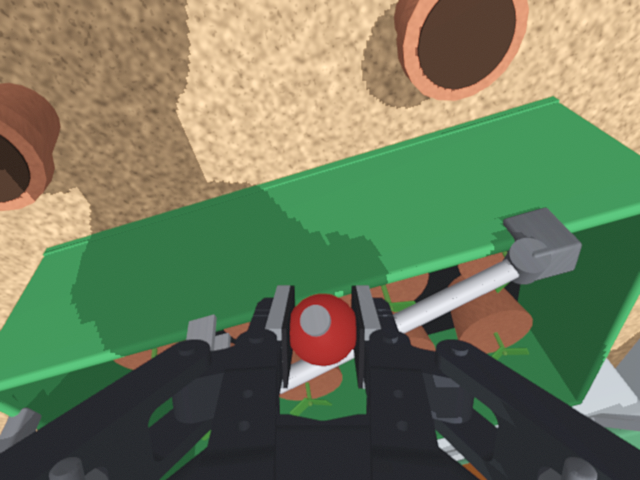

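The ball is held between the pads at (322,330), and the rod has left its clip at (205,335).

Emit:
arm_command([
  [0,0,0,-0.01,0.007,-0.011,255],
  [0,0,0,-0.021,0.014,-0.022,255],
  [0,0,0,-0.031,0.021,-0.033,255],
  [0,0,0,-0.041,0.029,-0.044,255],
  [0,0,0,-0.051,0.037,-0.055,255],
  [0,0,0,-0.06,0.046,-0.066,255],
  [0,0,0,-0.069,0.055,-0.077,255],
  [0,0,0,-0.078,0.064,-0.087,255],
])

```text
time_s: 7.37
tool_pos: [0.6447, -0.1515, 0.1659]
tool_rot: [[-0.884, 0.155, 0.442], [0.201, 0.978, 0.059], [-0.423, 0.141, -0.895]]
force: [-6.1, -2.4, 0.9]
grip_width: 0.0228
grip_force: 58.8
```

```bash
python3 st.py
```

```text
q 0.386 dist mm 0.7256522127792653 off [-0.0002 -0.0006  0.0003] F [-6.1499 -2.4194  0.9443] Ftan(resist) 1.89 w 0.022824678590402138 58.83184254169464 j [ 25.9  21.4 -11.1 113.5 -17.4  22.  110.3]
0.05 shift [-0.017  0.019 -0.021]
0.1 shift [-0.034  0.04  -0.041]
0.15 shift [-0.05   0.062 -0.061]
0.2 shift [-0.064  0.085 -0.08 ]
0.3 shift [-0.09   0.135 -0.116]
```

Emit:
arm_command([
  [0,0,0,-0.009,0.009,-0.01,255],
  [0,0,0,-0.017,0.019,-0.021,255],
  [0,0,0,-0.025,0.029,-0.031,255],
  [0,0,0,-0.034,0.04,-0.041,255],
  [0,0,0,-0.042,0.051,-0.051,255],
  [0,0,0,-0.05,0.062,-0.061,255],
  [0,0,0,-0.05,0.062,-0.061,255],
])

```text
time_s: 7.95
tool_pos: [0.6484, -0.1446, 0.1781]
tool_rot: [[-0.884, 0.155, 0.441], [0.201, 0.978, 0.059], [-0.422, 0.141, -0.895]]
force: [-5.5, -4.4, -1.4]
grip_width: 0.023
grip_force: 59.2
```

```bash
python3 st.py
```

```text
q 0.531 dist mm 0.6533320031273344 off [-0.0002 -0.0005  0.0004] F [-5.5434 -4.4016 -1.4161] Ftan(resist) 4.86 w 0.023005413352970946 59.22729671001434 j [ 24.3  20.4 -10.3 112.8 -16.5  23.4 108.4]
0.05 shift [-0.015  0.023 -0.019]
0.1 shift [-0.028  0.047 -0.038]
0.15 shift [-0.041  0.072 -0.055]
0.2 shift [-0.052  0.099 -0.073]
0.3 shift [-0.072  0.154 -0.104]
```

Emit:
arm_command([
  [0,0,0,-0.007,0.011,-0.01,255],
  [0,0,0,-0.015,0.023,-0.019,255],
  [0,0,0,-0.022,0.035,-0.029,255],
  [0,0,0,-0.028,0.047,-0.038,255],
  [0,0,0,-0.035,0.059,-0.047,255],
  [0,0,0,-0.041,0.072,-0.055,255],
  [0,0,0,-0.041,0.072,-0.055,255],
])

```text
time_s: 8.53
tool_pos: [0.6519, -0.1355, 0.1897]
tool_rot: [[-0.884, 0.155, 0.441], [0.201, 0.978, 0.059], [-0.422, 0.141, -0.895]]
force: [-6.1, -2.9, -0.1]
grip_width: 0.023
grip_force: 59.4
```

```bash
python3 st.py
```

```text
q 0.682 dist mm 0.5774254179751779 off [-0.0002 -0.0004  0.0004] F [-6.1493 -2.913  -0.1482] Ftan(resist) 3.29 w 0.022979326116172535 59.366945028305054 j [ 22.7  19.4  -9.5 112.3 -15.7  24.6 106.4]
0.05 shift [-0.012  0.026 -0.017]
0.1 shift [-0.022  0.053 -0.033]
0.15 shift [-0.031  0.082 -0.049]
0.2 shift [-0.039  0.11  -0.063]
0.3 shift [-0.052  0.17  -0.09 ]
```

Emit:
arm_command([
  [0,0,0,-0.006,0.013,-0.009,255],
  [0,0,0,-0.012,0.026,-0.017,255],
  [0,0,0,-0.017,0.04,-0.025,255],
  [0,0,0,-0.022,0.053,-0.033,255],
  [0,0,0,-0.026,0.063,-0.039,255],
  [0,0,0,-0.026,0.063,-0.039,255],
])

```text
time_s: 9.03
tool_pos: [0.6541, -0.1272, 0.1979]
tool_rot: [[-0.884, 0.155, 0.441], [0.201, 0.978, 0.06], [-0.422, 0.141, -0.895]]
force: [-6.9, -2.8, 0.2]
grip_width: 0.0231
grip_force: 59.4
```

```bash
cat >lid.py <<'E'
from h import *
from cell import bot
im,d=bot.get_image("top"); c=bot.camera_info("top")
np.savez("top2.npz",im=im,d=d,K=c["camera_matrix"],p=c["position"],R=c["orientation"])
t=V("top2"); v,u=np.mgrid[60:230,285:500]
r=(np.linalg.inv(t.K)@np.c_[u.ravel(),v.ravel(),np.ones(u.size)].T).T*[1,-1,-1]
P=t.p+(r@t.R.T)*d[v,u].ravel()[:,None]
x=np.load("chest.npy"); Q=(P-np.r_[x[:2],0])@chestR(x[2])
m=(Q[:,1]<-.13)&(Q[:,1]>-.22)&(Q[:,2]>.2)&(Q[:,2]<.42)&(Q[:,0]>-.2)&(Q[:,0]<.1)
A=Q[m]; th=np.arctan2(A[:,2]-.13,.13-A[:,0])
rr=np.hypot(A[:,2]-.13,.13-A[:,0]); k=rr>.2
print("lid n",k.sum(),"theta",np.median(th[k]),"edge z",.13+.3*np.sin(np.median(th[k])-.005/.27))
E
python3 st.py; python3 lid.py
```

```text
q 0.8 dist mm 0.5361049152976616 off [-0.0003 -0.0003  0.0004] F [-6.8964 -2.7871  0.1972] Ftan(resist) 3.12 w 0.023051146672392168 59.35119330883026 j [ 21.3  18.7  -9.  112.  -14.9  25.4 104.7]
0.05 shift [-0.009  0.028 -0.015]
0.1 shift [-0.016  0.058 -0.029]
0.15 shift [-0.023  0.087 -0.043]
0.2 shift [-0.028  0.118 -0.055]
0.3 shift [-0.035  0.181 -0.077]
lid n 1152 theta 0.6835835623401416 edge z 0.3151330946493277
```

Emit:
arm_command([
  [0,0,0,-0.002,0.006,-0.003,255],
  [0,0,0,-0.004,0.012,-0.006,255],
  [0,0,0,-0.006,0.019,-0.01,255],
  [0,0,0,-0.006,0.019,-0.01,255],
  [0,0,0,-0.006,0.019,-0.01,255],
])

```text
time_s: 9.5
tool_pos: [0.6546, -0.1246, 0.2001]
tool_rot: [[-0.884, 0.155, 0.441], [0.201, 0.978, 0.06], [-0.422, 0.141, -0.895]]
force: [-5.9, -3.4, -0.4]
grip_width: 0.0227
grip_force: 59.4
```

```bash
cat >>lid.py <<'E'
s=bot.get_state();g=s["tool_pos"]-.019*s["tool_rot"][:,2]
qs=np.linspace(0,1.3,1301);q=qs[np.argmin([np.linalg.norm(W(ball(k_))-g) for k_ in qs])]
T=PIV+.2*np.array([np.sin(q)*np.sin(.35),-np.cos(q),np.sin(q)*np.cos(.35)])
dx,dz=.13-T[0],T[2]-.13; al=np.median(th[k])-.0185-np.arctan2(dz,dx)
tv=W(ball(q+.01))-W(ball(q-.01));tv/=np.linalg.norm(tv)
print("q",q,"tip y",T[1].round(4),"gap tip-lid mm",(np.hypot(dx,dz)*np.sin(al)-.007)*1e3,"Ftan",-s["force"]@tv,"next .03:",s["tool_rot"].T@(W(ball(q+.03))-W(ball(q)))/.15)
E
python3 lid.py
```

```text
lid n 1136 theta 0.7059314911088216 edge z 0.32036194593660494
q 0.835 tip y -0.0242 gap tip-lid mm 14.912622313490033 Ftan 3.5592452214704444 next .03: [-0.00494088  0.01727164 -0.0087891 ]
```

Emit:
arm_command([
  [0,0,0,-0.002,0.006,-0.003,255],
  [0,0,0,-0.004,0.012,-0.006,255],
  [0,0,0,-0.005,0.018,-0.009,255],
  [0,0,0,-0.005,0.018,-0.009,255],
  [0,0,0,-0.005,0.018,-0.009,255],
])

```text
time_s: 9.97
tool_pos: [0.6552, -0.1219, 0.2022]
tool_rot: [[-0.884, 0.154, 0.441], [0.201, 0.978, 0.06], [-0.422, 0.142, -0.895]]
force: [-7.6, -2.4, 1.2]
grip_width: 0.0228
grip_force: 59.4
```

```bash
python3 lid.py
```

```text
lid n 1131 theta 0.7204134852724314 edge z 0.3236997640681587
q 0.869 tip y -0.0191 gap tip-lid mm 14.27215201817501 Ftan 3.039398209374555 next .03: [-0.00446457  0.01758367 -0.00841736]
```

Emit:
arm_command([
  [0,0,0,-0.002,0.006,-0.003,255],
  [0,0,0,-0.003,0.012,-0.006,255],
  [0,0,0,-0.005,0.018,-0.009,255],
  [0,0,0,-0.005,0.018,-0.009,255],
  [0,0,0,-0.005,0.018,-0.009,255],
])

```text
time_s: 10.43
tool_pos: [0.6557, -0.119, 0.2043]
tool_rot: [[-0.884, 0.154, 0.441], [0.2, 0.978, 0.061], [-0.422, 0.142, -0.895]]
force: [-8.0, -1.7, 2.6]
grip_width: 0.0228
grip_force: 59.6
```

```bash
python3 lid.py
```

```text
lid n 1139 theta 0.7001886926234274 edge z 0.3190272484693517
q 0.905 tip y -0.0135 gap tip-lid mm 4.9648086756034 Ftan 0.35056788031566843 next .03: [-0.00395302  0.01789296 -0.00801159]
```

The lid-to-tip gap fell by 10 mm, so the tip is seated in the slot without touching the block. I'll release and back off.

Emit:
arm_command([
  [0,0,0,0,0,0,200],
  [0,0,0,0,0,0,170],
  [0,0,0,0,0,0,140],
  [0,0,0,0,0,0,110],
  [0,0,0,0,0,0,90],
  [0,0,0,0,0,0,90],
  [0,0,0,0,0,0,90],
])

```text
time_s: 11.07
tool_pos: [0.6574, -0.1193, 0.205]
tool_rot: [[-0.883, 0.154, 0.444], [0.2, 0.978, 0.06], [-0.425, 0.142, -0.894]]
force: [0.3, 0.6, 0.1]
grip_width: 0.0549
grip_force: 0.0
```

```bash
python3 lid.py; python3 - <<'E'
from h import *
from cell import bot
im,d=bot.get_image("wrist"); cv2.imwrite("pics/w3.png",im[:,:,::-1])
E
```

```text
lid n 1138 theta 0.6969623069688058 edge z 0.3182746586373024
q 0.907 tip y -0.0132 gap tip-lid mm 3.927073535375269 Ftan -1.1597193837963873 next .03: [-0.00395288  0.01790719 -0.00797981]
```

View pics/w3.png

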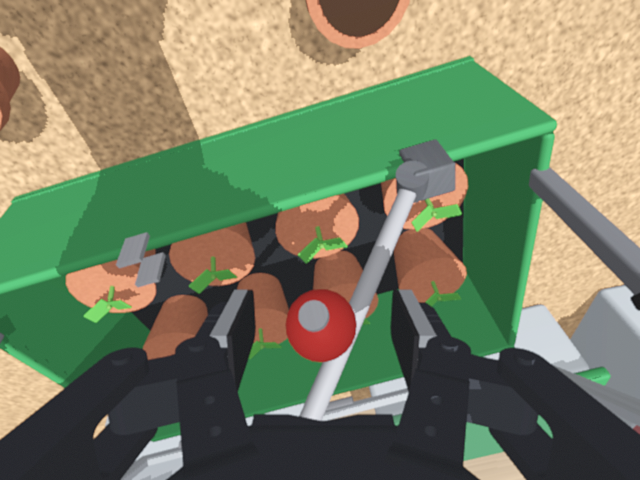

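The fingers are open, and the ball at (320,325) is free between them. The lid still stands at 318 mm. I'll back straight out along the tool axis.

Emit:
arm_command([
  [0,0,0,0,0,-0.1,90],
  [0,0,0,0,0,-0.2,90],
  [0,0,0,0,0,-0.35,90],
  [0,0,0,0,0,-0.5,90],
  [0,0,0,0,0,-0.65,90],
  [0,0,0,0,0,-0.8,90],
  [0,0,0,0,0,-0.8,90],
  [0,0,0,0,0,-0.8,90],
])

```text
time_s: 11.83
tool_pos: [0.6043, -0.1272, 0.3138]
tool_rot: [[-0.881, 0.154, 0.447], [0.201, 0.978, 0.058], [-0.428, 0.141, -0.893]]
force: [0.2, 0.2, -0.6]
grip_width: 0.055
grip_force: 0.0
```

```bash
python3 lid.py | head -1; python3 -c "
from cell import bot
s=bot.get_state();print(s['qpos'].round(1),s['tool_pos'])"; sleep 0; python3 lid.py|head -1; python3 - <<'E'
from h import *
t=V("top2"); cv2.imwrite("pics/t3.png",cv2.resize(t.im[60:310,250:550,::-1],None,fx=2.4,fy=2.4,interpolation=cv2.INTER_CUBIC))
E
```

```text
lid n 1135 theta 0.6970387526888996 edge z 0.31829251313891493
[ 22.5   5.9  -7.8 111.5 -14.6  38.7 103.5] [ 0.60383907 -0.12679861  0.31227945]
lid n 1148 theta 0.6973724623953279 edge z 0.3183704407886884
```

View pics/t3.png

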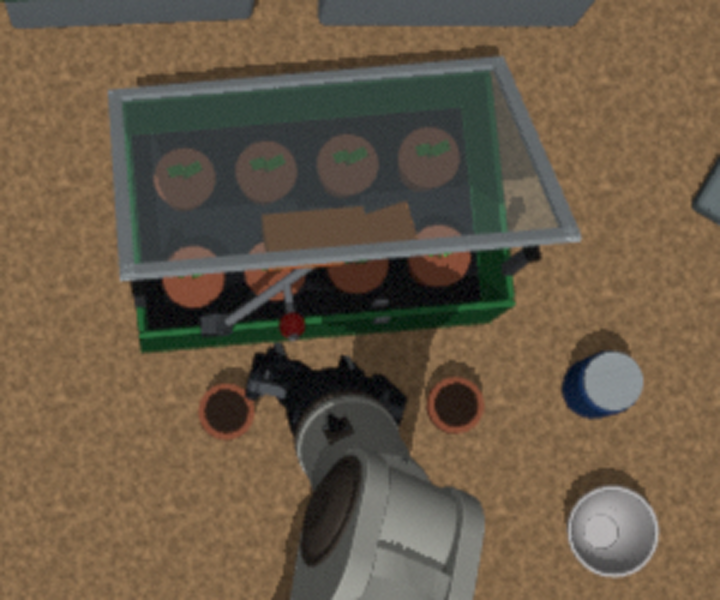

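The lid stands propped with its front edge at 318 mm, and the rod runs from its pivot at (215,325) up under the lid. The gripper is clear in front and the pots are where they were.

```bash
python3 -c "
from cell import bot
print(bot.hand_in())"
```

```text
the job is handed in; nothing more can be done
None
```

The rod is seated in the saddle slot and alone holds the lid, its front edge at about 318 mm; the tip never felt the block, the top view showed no bystander moved, and I handed the job in (no verdict was returned).

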